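# Close a relay board into its test fixture

## Robot

A 6-joint arm with a two-finger parallel gripper is mounted at the origin on a cart in front of the work surface, level with it; the furniture and walls round the work are solid. World frame = base frame: x ahead of the robot, y to its left, z up, the work surface at z = 0. Lengths are in m, angles in degrees, forces in N, time in s.
With the tool pointing down it reaches from about 0.4 to 0.825 m from the base axis. Payload 7 kg.
Tool frame: the origin (TCP) lies at the centre of the arm's flange, where the gripper is bolted on; the fingertips stand 178 mm ahead of it and the grasp point (between the pads) lies 159 mm ahead of it (tip_reach is the distance from the TCP to the fingertips, in m); z points along the fingers, y is the line along which they close (so a half turn about z gives the same grasp; the last joint's range is limited). The gripper opens to 88 mm and grips with 3 to 60 N. Pads are 19 mm wide; open, the fingers measure 130 mm over their backs; the gripper's body (78 mm by 193 mm) begins 47 mm behind the grasp point.
Start: joints at [-51.732, 20.546, 0.682, 0, -70.136, -16.507], TCP at [0.25, -0.627, 0.405] pointing down, gripper open.
Joint ranges: [-176.03, 176.03], [-82.01, 121.73], [-58.28, 71.71], [-173.87, 95.51], [-174.79, -0.11], [-173.66, 173.66]. Speed limits (degrees/s): [136.94, 136.94, 172.46, 180, 180, 180].

## Interface

Orientations are given as [roll, pitch, yaw] about the fixed x, y, z axes, in that order (R = Rz(yaw) Ry(pitch) Rx(roll)).
In Python, from plant import * gives the robot as it stands.
- The arm moves only by the shell command python3 -m handwheel 'ROWS'. ROWS is JSON, a list of rows, each a list of 7 numbers: the opening, from -1 (shut) to 1 (fully open), then the shift along the tool's x, y, z as a fraction of full scale, then the turn, a rotation vector about the tool's x, y, z as a fraction of full scale. A call has 1 to 5 rows; each row shifts and turns the commanded pose from where the row before left it, along the tool's axes as they then stand; what a row does not reach is not made up. Full scale, the value 1, is 0.025 m for a shift and 6 degrees for a turn. A row lasts 1/8 s, in which the tool goes at most 62.5 mm and 10.7 degrees, less where a joint would pass 70% of its speed; a pose out of reach is approached as far as the arm can. A call with a number of a shift or a turn outside -1 to 1 is refused whole. A call with a gripper value outside its range is refused whole. The fingers move at their own pace and stop on an object; the grip force is fixed at half the most. Time passes only in rows, so rows that do not move let the fingers close. It gives the time, the measured TCP pose, the force, the opening and the grip force at its end, in the units of the state.
- get_obs(): the state, without advancing time (a new reading comes with each control period).
- snapshot(name): name is "side" or "top" or "wrist"; returns a dict with "color" (480x640x3 uint8, red, green, blue), "fx", "fy", "cx", "cy" (pixels), "k1" (the pictures are not rectified: a ray, as slopes to the right and down, at radius r is drawn at 1 + k1 r^2 times it, then the intrinsics apply), "R" (3x3) and "t" (3): a world point X has camera coordinates R X + t; the wrist camera has in their place "tool_from_camera" (4x4, takes a point from camera to tool coordinates, whose origin is the TCP and whose axes are the flange's). Camera axes: x right, y down, z forward; pixel columns grow to the right and rows downward; lengths in m; the calibration is good to about 2 mm. A picture is of the moment at which its call begins: read the wrist's pose just before it. There is no depth.
- close_job(): hands the job in; it is judged then, once.
The state is a dict: "clock": time; "joint_pos": joint angles; "qvel": joint speeds; "tau": joint torques, N m; "tool_pos": TCP position; "orientation": TCP orientation; "force": force on the tool from outside, world axes, zero at the start; "moment": the same for the moment, N m; "opening": finger opening in m; "gripper_force": force on a finger pad.
Only numpy, scipy, OpenCV 4.12 (cv2) and the standard library are available. Lean on these libraries where they do the work, as an engineer would, in place of code of your own. Each camera call takes 0.05 s, during which the arm holds its last target. There are 200 camera calls.

## Task

Get the board ready for its test with the fingertips: push the relay board along its guides until it stops against the black test socket, then swing the clear-windowed gate over and press it fully shut on the fixture, then push the slide latch by its stud fully home over the gate's lug. Do not pick the board up, leave the tools lying about where they are, and finish clear of everything.

Things in the scene. Friction and masses are not known exactly. Their poses are not given: they have to be found in the camera images.
- test_fixture: Board test fixture fixed to the bench: grey box, aluminium top, 184 (x) x 180 (y) x 30 mm, origin under its centre; +x leads away from its front, +y to its left. 'Fixture' numbers elsewhere are mm in this frame. Hinge block at y=70..87 up to z=54; two white posts at (-52,-45) and (48,-45) up to z=58, 10 mm thick. Nothing stands on the front 22 mm of the top.
- nest_home (a point): Where board_mid lies when the board is home (fixture 15, 10, 46; axes as the fixture's). Two black guide rails run along x from -70 to 50, centre line y=10: ledges, tops z=39, carry the board's edges; side walls 49 mm apart rise to z=46; between the ledges is an open channel 36 mm wide, floor z=30. The black test socket at the far end, face x=50, top z=52, stops the board.
- board_mid (a point): Middle of the loose relay board (30 to 60 g), half-way up. Board 70 mm long along the guides, 46 wide, 2 thick (fixture z=39..41); blue relays up to z=56 on its left half, 6 mm in from its front edge; green terminals on the right. Its front edge is 35 mm before this point; it starts 25 to 45 mm short of home. Slides under 1 N; push mid-edge with the fingertips down in the channel.
- gate (a joint): Angle of the gate, rad: 0 = shut, level on its posts; grows to 1.95 as it opens about its left edge; starts at 1.65 to 1.9, leaning back past upright. Stiff hinge: stays at any angle, takes 2 to 5 N near the free edge. Frame 120 (x) x 124 mm from hinge axis to free edge, 8 thick, clear window. A white foot under it lands just before the home board's front edge: it cannot shut on a board 6 mm short.
- gate_hinge (a point): Point on the gate's hinge axis, at the middle of its length (fixture -2, 72, 62); the axis runs along the fixture's x. The plate of the gate is centred on the axis: its faces are 4 mm to either side.
- gate_edge (a point): Middle of the gate's free-edge bar (16 mm wide), on the face that is its top when shut and looks left when open; 116 mm from the hinge axis. With the gate shut it lies at fixture (-2, -44, 66): the place to press down. A steel lug, 24 mm long, reaches 12 mm out from the free edge for the latch.
- latch (a joint): Travel of the slide latch, m: 0 = drawn back to the front, 0.030 = fully home with its hook over the gate's lug. Starts at 0 to 0.004; friction about 2 N; slides along the fixture's +x to a firm stop and stays where it is left.
- latch_stud (a point): Middle of the latch's black upright stud, 13 mm diameter, 16 mm tall (fixture z=72..88), on a steel plate (top z=72) that reaches 16 mm before and behind it; at fixture (-26, -76) when drawn back. Push it toward +x from its front side.
- driver_small: Bystander: small blue-handled screwdriver, 156 mm long, lying right of the fixture; origin under its middle.
- tweezers: Bystander: steel tweezers, 126 mm long, lying left of the fixture; origin under their middle.
- usb_adapter: Bystander: small white adapter, 58 x 20 x 10 mm, lying in front of the fixture; origin under its middle.
Mind the look-alikes: they are no part of the job. What is shaped like the part that bears board_mid but turquoise is not meant.

How it is judged:
By the outcome, as a careful person would: the job done as asked, in the order asked, and still so for the second after the job is handed in, with the robot touching nothing.
It also fails if it takes over 51 s, if anything falls off the work surface, if the arm or the gripper's body presses on something with over 40 N, if the wrist force passes 120 N, or if a joint passes its speed limit or range.

## Working session

There is one attempt and no reset: what is moved stays moved. The work goes in short steps, Python scripts to look and compute and a shell command to move; the robot and the scene stay as the last step left them, time stands still between calls to the robot, and variables do not carry over. Pictures are saved under pics/ and viewed, at most 11 in all, crops included, and the job is handed in when it is done.

```bash
ls; mkdir -p pics
python3 - <<'E'
from plant import *
import cv2
o=get_obs();print({k:o[k] for k in("clock","tool_pos","orientation","opening")})
for n in("top","side"):
    s=snapshot(n);cv2.imwrite(f"pics/{n}0.png",s["color"][:,:,::-1]);print(n,{k:s[k] for k in s if k!="color"})
E
```

```text
pics
{'clock': 0.0, 'tool_pos': array([ 0.25016433, -0.62671125,  0.40370717]), 'orientation': array([ 1.79902507e+02, -8.52419258e-03, -1.58246923e+02]), 'opening': 0.08715981560251929}
top {'fx': 534.5819368105674, 'fy': 534.5819368105674, 'cx': 315.2235239052783, 'cy': 243.49532009977474, 'k1': 0.021796632934215347, 'R': array([[ 5.13765768e-03, -9.99986766e-01,  2.70586983e-04],
       [-9.92693159e-01, -5.13280666e-03, -1.20556817e-01],
       [ 1.20556611e-01,  3.50769811e-04, -9.92706392e-01]]), 't': array([-0.24330023,  0.53823014,  0.84420835])}
side {'fx': 584.2978068899757, 'fy': 584.2978068899757, 'cx': 317.1552796132263, 'cy': 243.14693166869773, 'k1': 0.018766565679781428, 'R': array([[ 0.99757858, -0.06940702,  0.00443113],
       [-0.02574013, -0.42764662, -0.90357945],
       [ 0.06460972,  0.90127745, -0.42839766]]), 't': array([-0.56334294, -0.0035723 ,  1.05756098])}
```

View pics/top0.png

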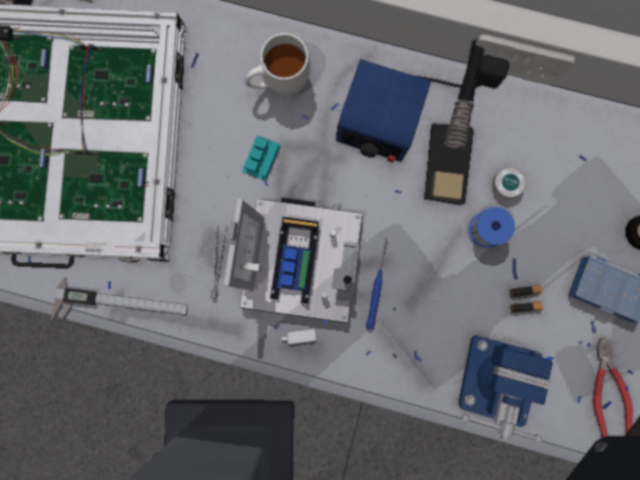

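View pics/side0.png

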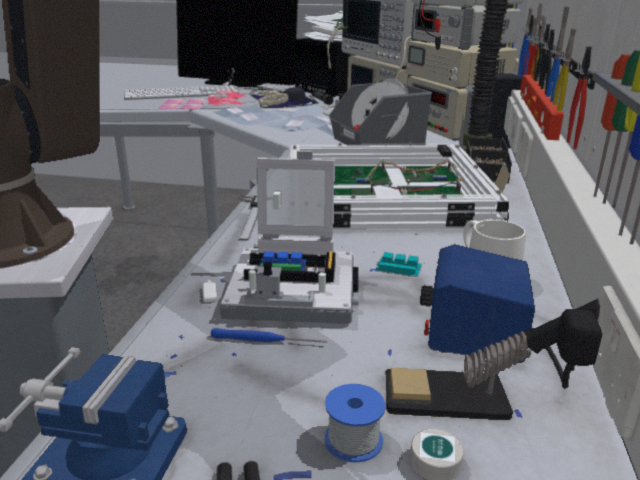

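Top view: the fixture with the blue-relay board is at about (294,268). The turquoise look-alike at (262,158) (side view (400,263)) is off the fixture and not meant. The gate stands open at (245,245), the latch stud is near (347,280), and the bystanders are at (217,265), (376,285) and (300,337). I choose the board in the fixture and check it in an enlarged crop.

Run:
```python
import cv2
a=cv2.imread("pics/top0.png")[190:335,215:400];cv2.imwrite("pics/top0c.png",cv2.resize(a,None,fx=4,fy=4,interpolation=cv2.INTER_CUBIC))
a=cv2.imread("pics/side0.png")[150:330,190:370];cv2.imwrite("pics/side0c.png",cv2.resize(a,(594,594),interpolation=cv2.INTER_CUBIC))
```

```text
(no output)
```

View pics/top0c.png

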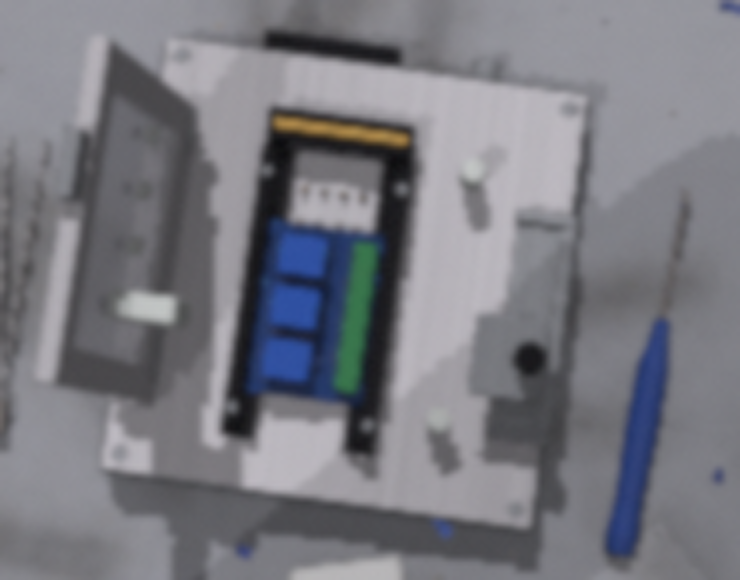

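View pics/side0c.png

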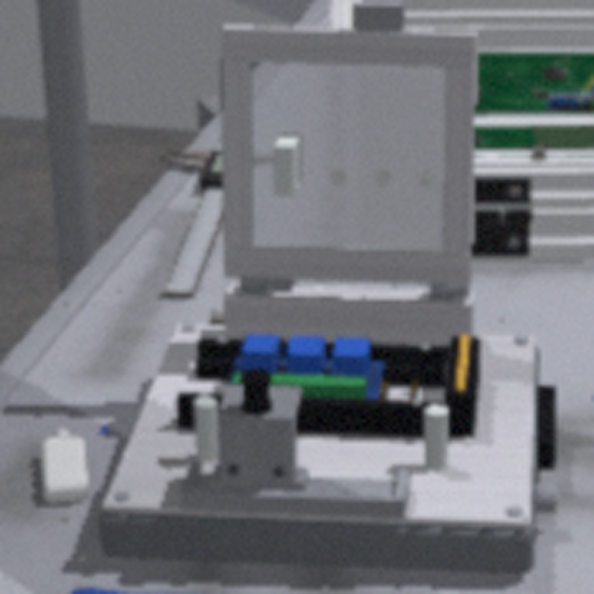

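The crops confirm the choice: blue relays and green terminals between the black guides, with the board's front edge around crop (305,397). The stud top is at (530,357), the post tops at (437,415) and (472,165), and the fixture corners at (168,40), (587,93), (530,527) and (105,470). The side crop shows the gate leaning back, free edge (224,30)–(477,32).

```bash
cat > h.py <<'E'
import numpy as np
from plant import *
from scipy.spatial.transform import Rotation as Ro
def proj(s,X):
    c=np.atleast_2d(X)@s["R"].T+s["t"];p=c[:,:2]/c[:,2:];p=p*(1+s["k1"]*(p**2).sum(1))[:,None]
    return p*[s["fx"],s["fy"]]+[s["cx"],s["cy"]]
def F(P,q):  # fixture mm -> world
    P=np.atleast_2d(P)/1000.;c,s_=np.cos(q[2]),np.sin(q[2])
    return np.c_[q[0]+c*P[:,0]-s_*P[:,1],q[1]+s_*P[:,0]+c*P[:,1],P[:,2]]
E
python3 - <<'E'
from h import *
from scipy.optimize import least_squares
T,S=snapshot("top"),snapshot("side")
tc=lambda a:(np.array(a,float)+.5)/4-.5+[215,190]
sc=lambda a:(np.array(a,float)+.5)/3.3-.5+[190,150]
ft=[[92,90,30],[92,-90,30],[-92,-90,30],[-92,90,30],[-52,-45,58],[48,-45,58]]
pt=tc([[168,40],[587,93],[530,527],[105,470],[437,415],[472,165]])
fs=[[-92,-90,30],[92,-90,30],[92,90,30],[-52,-45,58],[48,-45,58]]
ps=sc([[106,512],[532,520],[532,336],[206,400],[437,409]])
def gate(x,r,n,a): # r along plate, n normal offset (top face +)
    return [x,72-r*np.cos(a)+n*np.sin(a)*1, 62+r*np.sin(a)+n*np.cos(a)]
def res(v):
    q=v[:3];b=v[3];st=v[4];a=v[5];bt=v[6:8];bs=v[8:10]
    B=[[b-35,33,41],[b-35,-13,41],[b+35,33,41],[b+35,-13,41]]
    L=[proj(T,F(ft,q))+bt-pt, proj(S,F(fs,q))+bs-ps,
     proj(T,F([[-26+st,-76,88]],q))+bt-tc([[530,357]]), proj(S,F([[-26+st,-76,88]],q))+bs-sc([[257,374]]),
     proj(T,F(B,q))+bt-tc([[250,392],[360,403],[272,222],[382,236]]),
     proj(S,F([gate(-62,124,-4,a),gate(58,124,-4,a)],q))+bs-sc([[224,32],[477,36]])]
    return np.r_[np.concatenate(L).ravel(),v[6:10]/2]
r=least_squares(res,[.5,0,-.1,-15,0,1.75,0,0,0,0],loss="soft_l1")
v=r.x;np.set_printoptions(precision=3,suppress=True)
print("fix",v[:3],np.degrees(v[2]),"board",v[3],"latch",v[4],"gate",v[5],v[6:])
print(res(v)[:-4].reshape(-1,2))
E
```

```text
fix [ 0.514 -0.212 -0.129] -7.3831531274869935 board -16.893609656712936 latch 0.4114792242292582 gate 1.7019180739322097 [ 3.509 -0.316 -1.263  1.045]
[[-1.482 -2.528]
 [ 1.256 -1.502]
 [ 1.417  1.261]
 [-2.542  0.53 ]
 [ 0.511  0.398]
 [ 0.049  0.559]
 [-2.082 -1.109]
 [ 1.751  1.101]
 [ 2.036 -0.63 ]
 [ 0.537  0.645]
 [ 0.278  0.149]
 [-0.06  -0.153]
 [-0.139  0.353]
 [-0.934 -0.141]
 [-0.088  0.941]
 [-0.257 -0.492]
 [ 0.315 -0.229]
 [-1.674 -0.679]
 [-0.364 -0.158]]
```

```bash
cat > fit.py <<'E'
from h import *
from scipy.optimize import least_squares
T,S=snapshot("top"),snapshot("side")
tc=lambda a:(np.array(a,float)+.5)/4-.5+[215,190]
sc=lambda a:(np.array(a,float)+.5)/3.3-.5+[190,150]
pt=tc([[168,40],[587,93],[530,527],[105,470],[437,415],[472,165]])
ps=sc([[106,512],[532,520],[532,336],[206,400],[437,409]])
def gate(x,r,n,a): return [x,72-r*np.cos(a)+n*np.sin(a), 62+r*np.sin(a)+n*np.cos(a)]
def res(v,full=0):
    q=v[:3];b=v[3];st=v[4];a=v[5];d=v[6];wt=v[7:10]/1000;ws=v[10:13]/1000  # world-shift of each camera's view, mm
    X,Y=92-d,90-d
    ft=[[X,Y,30],[X,-Y,30],[-X,-Y,30],[-X,Y,30],[-52,-45,58],[48,-45,58]]
    fs=[[-X,-Y,30],[X,-Y,30],[X,Y,30],[-52,-45,58],[48,-45,58]]
    B=[[b-35,33,41],[b-35,-13,41],[b+35,33,41],[b+35,-13,41]]
    t=lambda P:proj(T,F(P,q)+wt); s=lambda P:proj(S,F(P,q)+ws)
    L=[t(ft)-pt,s(fs)-ps,t([[-26+st,-76,88]])-tc([[530,357]]),s([[-26+st,-76,88]])-sc([[257,374]]),
     t(B)-tc([[250,392],[360,403],[272,222],[382,236]]),
     s([gate(-62,124,-4,a),gate(58,124,-4,a)])-sc([[224,32],[477,36]])]
    R=np.concatenate(L)
    return R if full else np.r_[R.ravel()/.7,v[7:13]/2,d/3]
r=least_squares(res,[.5,0,-.1,-15,0,1.75,2]+[0]*6,loss="soft_l1")
v=r.x;np.set_printoptions(precision=3,suppress=True)
if __name__=="__main__":
    print("fix",v[:3],np.degrees(v[2]),"board",v[3],"latch",v[4],"gate",v[5],"d",v[6],"sh",v[7:])
    print(res(v,1))
E
python3 fit.py
```

```text
fix [ 0.513 -0.217 -0.127] -7.284612020582182 board -16.377396999004574 latch 0.652980363161537 gate 1.6716370655492951 d 2.667238671151851 sh [ 0.979 -1.153 -0.482 -0.979  1.154  0.114]
[[-0.221 -0.283]
 [-0.658  0.143]
 [ 0.154 -0.369]
 [-0.471 -0.456]
 [ 0.741  0.7  ]
 [ 0.115  0.882]
 [-0.057 -1.744]
 [ 0.081  0.222]
 [ 0.658 -0.156]
 [ 0.392  0.749]
 [ 0.418  0.211]
 [ 0.276 -0.038]
 [-0.074  0.474]
 [-0.722 -0.073]
 [ 0.115  0.958]
 [-0.158 -0.404]
 [ 0.405 -0.192]
 [-2.236 -0.556]
 [-0.326 -0.054]]
```

Fit residuals are under 1 px and the sizes are consistent: fixture at (0.513, −0.217), yaw −7.3°, board 31 mm short, gate about 1.67 rad, latch about 0. All pushes use closed fingers with tool y along the fixture's x (yaw −97.3°), so I turn −61° about tool z first.

```bash
python3 -m handwheel '[[-1,0,0,0,0,0,-1],[-1,0,0,0,0,0,-1],[-1,0,0,0,0,0,-1],[-1,0,0,0,0,0,-1],[-1,0,0,0,0,0,-1]]'; python3 -m handwheel '[[-1,0,0,0,0,0,-1],[-1,0,0,0,0,0,-1],[-1,0,0,0,0,0,-1],[-1,0,0,0,0,0,-1],[-1,0,0,0,0,0,-1]]'
cat > go.py <<'E'
# usage: go.py fx fy fz  : rows-units needed to bring the tip centre to fixture point (mm)
import sys
from h import *
q=[.513,-.217,-.1271]
import os,json
if os.path.exists("q.json"): q=json.load(open("q.json"))
o=get_obs();R=Ro.from_euler("xyz",o["orientation"],degrees=True)
want=Ro.from_euler("xyz",[180,0,np.degrees(q[2])-90],degrees=True)
t=F([list(map(float,sys.argv[1:4]))],q)[0]
tip=o["tool_pos"]+R.apply([0,0,.178])
c,s=np.cos(q[2]),np.sin(q[2]);d=tip-[q[0],q[1],0]
print("clock",round(o["clock"],2),"tip fix mm",np.round([1e3*(c*d[0]+s*d[1]),1e3*(-s*d[0]+c*d[1]),1e3*tip[2]],1),"open",round(o["opening"],4))
print("units tool xyz",np.round(R.inv().apply(t-tip)/.025,2),"turn",np.round((R.inv()*want).as_rotvec(degrees=True)/6,2),"force",np.round(o["force"],1))
E
python3 go.py -84 10 220
```

```text
clock: 0.92
tool_pos: [0.2502, -0.6269, 0.4046]
orientation: [180.0, 0.0, -128.0]
force: [0.0, -1.0, -0.5]
opening: 0.0433
gripper_force: 0.0
clock: 1.55
tool_pos: [0.2502, -0.6269, 0.4045]
orientation: [180.0, 0.0, -98.0]
force: [-0.1, -0.3, 0.6]
opening: 0.0003
gripper_force: 0.0
clock 1.55 tip fix mm [-208.7 -439.8  226.5] open 0.0003
units tool xyz [-18.06  -4.75   0.26] turn [ 0.    0.   -0.13] force [-0.1 -0.3  0.6]
```

```bash
python3 -m handwheel '[[-1,-1,-0.26,0,0,0,-0.13],[-1,-1,-0.26,0,0,0,0],[-1,-1,-0.26,0,0,0,0],[-1,-1,-0.26,0,0,0,0],[-1,-1,-0.26,0,0,0,0]]' >/dev/null; python3 -m handwheel '[[-1,-1,-0.26,0,0,0,0],[-1,-1,-0.26,0,0,0,0],[-1,-1,-0.26,0,0,0,0],[-1,-1,-0.26,0,0,0,0],[-1,-1,-0.26,0,0,0,0]]'; python3 -m handwheel '[[-1,-1,-0.26,0,0,0,0],[-1,-1,-0.26,0,0,0,0],[-1,-1,-0.26,0,0,0,0],[-1,-1,-0.26,0,0,0,0],[-1,-1,-0.26,0,0,0,0]]';python3 -m handwheel '[[-1,-1,-0.26,0,0,0,0],[-1,-1,-0.26,0,0,0,0],[-1,-1,-0.26,0,0,0,0]]'; python3 go.py -84 10 60
```

```text
clock: 2.8
tool_pos: [0.3476, -0.3868, 0.4048]
orientation: [-180.0, -0.0, -97.5]
force: [-0.4, 0.4, -0.5]
opening: 0.0001
gripper_force: 0.0
clock: 3.42
tool_pos: [0.3961, -0.267, 0.4048]
orientation: [-180.0, 0.0, -97.5]
force: [0.9, 0.1, -0.3]
opening: 0.0004
gripper_force: 0.0
clock: 3.8
tool_pos: [0.4251, -0.1952, 0.4048]
orientation: [-180.0, 0.0, -97.5]
force: [0.6, -1.5, 0.0]
opening: 0.0005
gripper_force: 0.0
clock 3.8 tip fix mm [-89.9  10.5 226.8] open 0.0005
units tool xyz [ 0.02 -0.23  6.67] turn [-0.    0.   -0.03] force [ 0.6 -1.5  0. ]
```

Run:
```python
from h import *
import cv2,json
o=get_obs();s=snapshot("wrist");im=s["color"][:,:,::-1].copy();M=s["tool_from_camera"];print(M)
R=Ro.from_euler("xyz",o["orientation"],degrees=True).as_matrix()
Rc=(R@M[:3,:3]).T;tc=-Rc@(o["tool_pos"]+R@M[:3,3])
c=dict(s,R=Rc,t=tc);q=[.513,-.217,-.1271]
P=[[-92,90,30],[-92,-90,30],[92,-90,30],[92,90,30],[-52,-45,58],[48,-45,58],[-26,-76,88],[-51.4,33,41],[-51.4,-13,41],[50,10,52]]
for u in proj(c,F(P,q)): cv2.circle(im,tuple(int(round(float(a))) for a in u),3,(0,0,255),1)
cv2.imwrite("pics/w1.png",im);np.savez("w1.npz",R=Rc,t=tc,**{k:s[k] for k in("fx","fy","cx","cy","k1")})
```

```text
[[-5.52593451e-04 -9.65501528e-01 -2.60396803e-01  7.07419557e-02]
 [ 9.99999847e-01 -5.38649370e-04 -1.24911581e-04 -2.20890347e-04]
 [-1.96602510e-05 -2.60396832e-01  9.65501678e-01  1.95983765e-02]
 [ 0.00000000e+00  0.00000000e+00  0.00000000e+00  1.00000000e+00]]
```

View pics/w1.png

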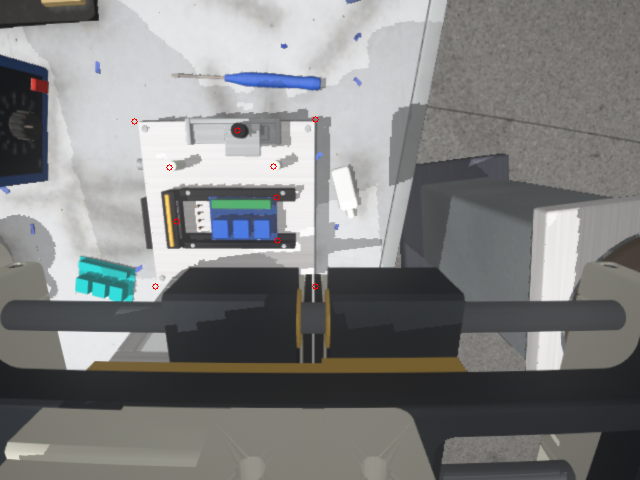

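The wrist view agrees with the fit: predicted stud (237,131) against seen (239,130), and the board's front corners near (278,197) and (278,241). I need the finger thickness, so I project the tool points.

Run:
```python
from h import *
s=snapshot("wrist");M=np.linalg.inv(s["tool_from_camera"]);c=dict(s,R=M[:3,:3],t=M[:3,3])
print(s["fx"])
for p in [[0,0,.178],[9.5e-3,.021,.178],[9.5e-3,-.021,.178],[9.5e-3,.021,.16],[9.5e-3,.021,.13],[9.5e-3,.043,.112],[.039,.0965,.112],[.039,.0965,.05]]: print(p,proj(c,[p])[0].round())
```

```text
336.2821324805853
[0, 0, 0.178] [313. 293.]
[0.0095, 0.021, 0.178] [355. 275.]
[0.0095, -0.021, 0.178] [271. 275.]
[0.0095, 0.021, 0.16] [360. 290.]
[0.0095, 0.021, 0.13] [371. 323.]
[0.0095, 0.043, 0.112] [449. 350.]
[0.039, 0.0965, 0.112] [632. 261.]
[0.039, 0.0965, 0.05] [919. 382.]
```

```bash
python3 -c "
import cv2
a=cv2.imread('pics/w1.png')[255:370,155:475];cv2.imwrite('pics/w1c.png',cv2.resize(a,None,fx=2.5,fy=2.5,interpolation=cv2.INTER_CUBIC))"
```

```text
(no output)
```

View pics/w1c.png

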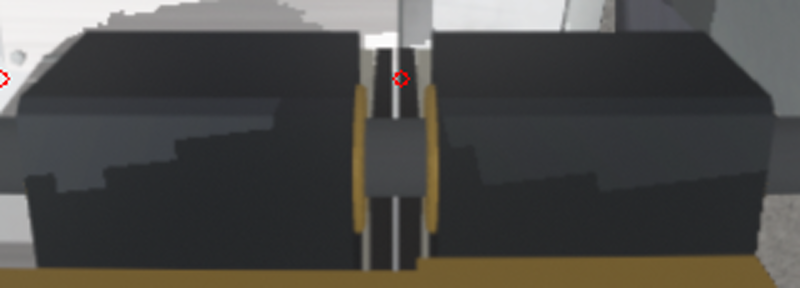

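The carriage blocks hide the finger thickness from the wrist camera, so I look once from the side.

Run:
```python
from h import *
import cv2
s=snapshot("side");o=get_obs();R=Ro.from_euler("xyz",o["orientation"],degrees=True)
w=lambda p:o["tool_pos"]+R.apply(p)
u=proj(s,w([0,0,.178]))[0];print(u,[proj(s,w(p))[0].round(1) for p in ([0,.021,.178],[0,-.021,.178],[0,-.0965,.112])])
x,y=int(u[0]),int(u[1]);x0,y0=x-90,y-75
a=s["color"][y0:y0+120,x0:x0+160,::-1];print(x0,y0);cv2.imwrite("pics/s1.png",cv2.resize(a,None,fx=5,fy=5,interpolation=cv2.INTER_CUBIC))
```

```text
[227.46553338 145.18241283] [array([212.5, 144.9]), array([242.5, 145.5]), array([296.2,  98.3])]
137 70
```

View pics/s1.png

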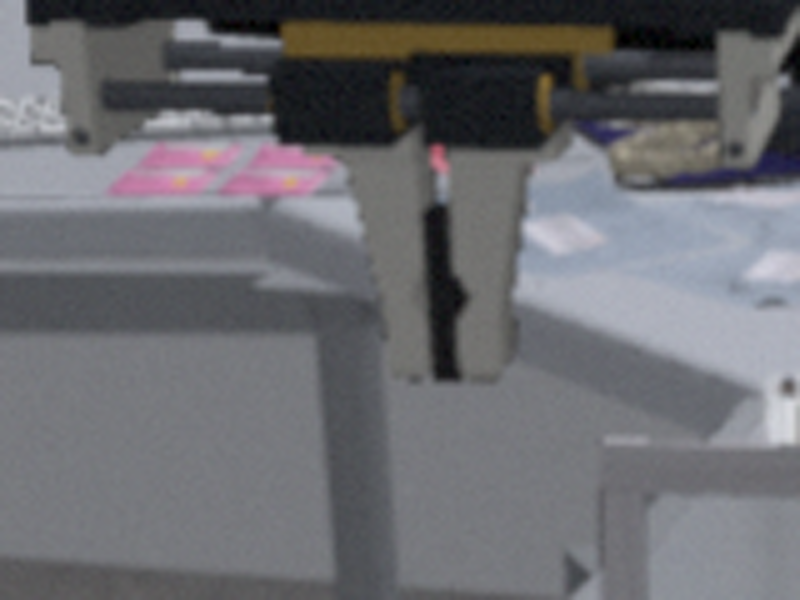

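Tip half-thickness is about 17 mm at the very tip and about 20 mm above it, with the side crop's tip spanning (388..505). I descend at fixture x = −90 and push forward to tip x ≈ −39.

```bash
python3 -m handwheel '[[-1,0.02,0,1,0,0,-0.03],[-1,0,0,1,0,0,0],[-1,0,0,1,0,0,0],[-1,0,0,1,0,0,0],[-1,0,0,1,0,0,0]]' >/dev/null; python3 -m handwheel '[[-1,0,0,1,0,0,0],[-1,0,0,1,0,0,0],[-1,0,0,0.4,0,0,0],[-1,0,0,0.3,0,0,0],[-1,0,0,0,0,0,0]]'; python3 go.py -70 10 34
```

```text
clock: 5.2
tool_pos: [0.425, -0.1967, 0.2122]
orientation: [180.0, -0.0, -97.3]
force: [-0.0, -1.2, 0.9]
opening: 0.0003
gripper_force: 0.0
clock 5.2 tip fix mm [-89.9   9.   34.2] open 0.0003
units tool xyz [-0.04 -0.8   0.01] turn [ 0. -0. -0.] force [-0.  -1.2  0.9]
```

```bash
python3 -m handwheel '[[-1,-0.04,-0.4,0,0,0,0],[-1,0,-0.4,0,0,0,0],[-1,0,-0.2,0,0,0,0],[-1,0,-0.2,0,0,0,0],[-1,0,-0.2,0,0,0,0]]' >/dev/null; python3 -m handwheel '[[-1,0,-0.2,0,0,0,0],[-1,0,-0.2,0,0,0,0],[-1,0,-0.1,0,0,0,0],[-1,0,-0.1,0,0,0,0]]'; python3 go.py -39 10 34
```

```text
clock: 6.32
tool_pos: [0.4747, -0.2019, 0.2121]
orientation: [180.0, 0.0, -97.3]
force: [-0.9, 0.2, 0.9]
opening: 0.0008
gripper_force: 0.2
clock 6.33 tip fix mm [-40.   10.2  34.1] open 0.0008
units tool xyz [ 0.01 -0.04  0.  ] turn [ 0.  0. -0.] force [-0.9  0.2  0.9]
```

Creep until the force rises.

```bash
for i in 1; do python3 -m handwheel '[[-1,0,-0.06,0,0,0,0],[-1,0,0,0,0,0,0]]'|grep force; python3 -m handwheel '[[-1,0,-0.06,0,0,0,0],[-1,0,0,0,0,0,0]]'|grep force;python3 -m handwheel '[[-1,0,-0.06,0,0,0,0],[-1,0,0,0,0,0,0]]'|grep force; done; python3 go.py -39 10 34
```

```text
force: [0.1, 0.4, -0.0]
gripper_force: 0.0
force: [0.2, -0.9, -0.6]
gripper_force: 0.4
force: [-4.8, 1.6, 3.6]
gripper_force: 2.5
clock 7.08 tip fix mm [-37.   10.1  33.9] open 0.0002
units tool xyz [ 0.    0.08 -0.  ] turn [ 0.03  0.   -0.  ] force [-4.8  1.6  3.6]
```

```bash
python3 -m handwheel '[[-1,0,-0.05,0,0,0,0],[-1,0,0,0,0,0,0]]'|grep force; python3 go.py -60 10 34;  python3 - <<'E'
from h import *
import cv2
s=snapshot("side");a=s["color"][150:330,190:370,::-1];cv2.imwrite("pics/s2.png",cv2.resize(a,(594,594),interpolation=cv2.INTER_CUBIC))
E
```

```text
force: [-7.8, 2.4, 6.8]
gripper_force: 4.0
clock 7.33 tip fix mm [-36.9  10.   33.8] open 0.0003
units tool xyz [ 0.    0.92 -0.01] turn [ 0.05  0.   -0.01] force [-7.8  2.4  6.8]
```

View pics/s2.png

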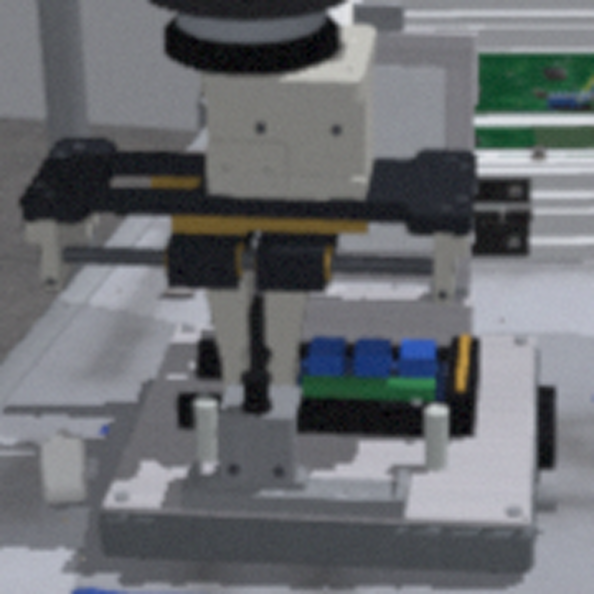

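The board sits against the socket (relays at (327..435,355), yellow socket strip at (463,365)). It shows 8 N with no further movement, so it is home. Now back off, lift, and go over to the left of the gate.

```bash
python3 -m handwheel '[[-1,0,0.5,0,0,0,0],[-1,0,0.3,0,0,0,0],[-1,0,0,-1,0,0,0],[-1,0,0,-1,0,0,0],[-1,0,0,-1,0,0,0]]'|grep force; python3 -m handwheel '[[-1,0,0,-1,0,0,0],[-1,0,0,-1,0,0,0],[-1,0,0,-1,0,0,0],[-1,0,0,-1,0,0,0],[-1,0,0,-0.9,0,0,0]]'; python3 go.py -24 118 230
```

```text
force: [0.5, -0.4, -0.5]
gripper_force: 0.0
clock: 8.62
tool_pos: [0.4602, -0.2, 0.4108]
orientation: [-179.9, 0.0, -97.3]
force: [0.1, 0.5, 0.4]
opening: 0.0003
gripper_force: 0.0
clock 8.62 tip fix mm [-54.3  10.2 232.8] open 0.0003
units tool xyz [-4.31 -1.21  0.11] turn [-0.01  0.    0.  ] force [0.1 0.5 0.4]
```

```bash
python3 -m handwheel '[[-1,-1,-0.3,0,0,0,0],[-1,-1,-0.3,0,0,0,0],[-1,-1,-0.3,0,0,0,0],[-1,-1,-0.3,0,0,0,0],[-1,-0.3,0,0,0,0,0]]'|grep force; python3 -m handwheel '[[-1,0,0,1,0,0,0],[-1,0,0,1,0,0,0],[-1,0,0,0.6,0,0,0],[-1,0,0,0,0,0,0]]'; python3 go.py -24 90 170
```

```text
force: [-0.4, -0.1, 0.6]
gripper_force: 0.0
clock: 9.75
tool_pos: [0.5035, -0.0975, 0.3439]
orientation: [179.9, -0.0, -97.3]
force: [-0.5, 1.2, -0.2]
opening: 0.0006
gripper_force: 0.0
clock 9.75 tip fix mm [-24.9 117.2 165.9] open 0.0006
units tool xyz [ 1.09 -0.04 -0.16] turn [ 0.02 -0.01 -0.  ] force [-0.5  1.2 -0.2]
```

```bash
python3 -m handwheel '[[-1,0.4,0,0,0,0,0],[-1,0.4,0,0,0,0,0],[-1,0.3,0,-0.1,0,0,0]]'|grep -E "^force"; python3 -m handwheel '[[-1,0.25,0,-0.2,0,0,0],[-1,0.3,0,0,0,0,0]]'|grep -E "^force"; python3 go.py -24 56 171
```

```text
force: [0.5, 1.8, -1.8]
force: [-0.8, 2.1, 0.9]
clock 10.38 tip fix mm [-24.2  75.9 174.7] open 0.0001
units tool xyz [ 0.8  -0.01  0.15] turn [-0.  0. -0.] force [-0.8  2.1  0.9]
```

```bash
python3 -m handwheel '[[-1,0.4,0,0.07,0,0,0],[-1,0.4,0,0.08,0,0,0]]'|grep -E "^force"; python3 -m handwheel '[[-1,0.54,0,0.2,0,0,0],[-1,0.54,0,0.2,0,0,0]]'|grep -E "^force"; python3 go.py -24 5 144;  python3 - <<'E'
from h import *
import cv2
s=snapshot("side");a=s["color"][120:320,190:390,::-1];cv2.imwrite("pics/s3.png",cv2.resize(a,(600,600),interpolation=cv2.INTER_CUBIC))
E
```

```text
force: [0.9, 1.9, 1.8]
force: [0.5, 2.1, 0.4]
clock 10.88 tip fix mm [-24.2  28.5 159.9] open 0.0002
units tool xyz [ 0.94 -0.01  0.64] turn [-0.  0.  0.] force [0.5 2.1 0.4]
```

View pics/s3.png

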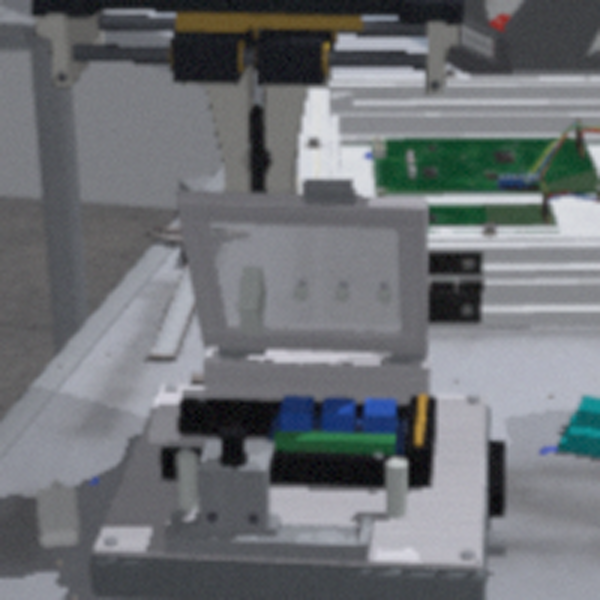

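The gate is swinging down (free edge at (180..430,200)) with the finger behind it, and the board is still home. I continue along the arc.

```bash
python3 -m handwheel '[[-1,0.48,0,0.32,0,0,0],[-1,0.46,0,0.34,0,0,0]]'|grep -E "^force"; python3 -m handwheel '[[-1,0.37,0,0.45,0,0,0],[-1,0.37,0,0.45,0,0,0]]'|grep -E "^force";  python3 -m handwheel '[[-1,0.25,0,0.53,0,0,0],[-1,0.25,0,0.53,0,0,0]]'|grep -E "^force"; python3 go.py -24 -30.5 75
```

```text
force: [-0.7, 1.3, -0.2]
force: [0.3, 1.7, 0.5]
force: [1.0, 1.1, 1.2]
clock 11.68 tip fix mm [-24.2 -25.4  93.9] open 0.0009
units tool xyz [ 0.2  -0.01  0.75] turn [ 0.  0. -0.] force [1.  1.1 1.2]
```

```bash
python3 -m handwheel '[[-1,0.1,0,0.4,0,0,0],[-1,0.1,0,0.35,0,0,0],[-1,0,0,0.15,0,0,0]]'|grep -E "^force"; python3 -m handwheel '[[-1,0,0,0.15,0,0,0],[-1,0,0,0,0,0,0]]'|grep -E "^force"; python3 go.py -4 -42 75
```

```text
force: [-1.1, -1.1, 1.4]
force: [0.5, 1.2, -0.1]
clock 12.3 tip fix mm [-24.3 -29.9  68.5] open 0.0002
units tool xyz [ 0.48 -0.81 -0.26] turn [0. 0. 0.] force [ 0.5  1.2 -0.1]
```

```bash
python3 -m handwheel '[[-1,0,0,-0.5,0,0,0],[-1,0.5,-0.8,0,0,0,0],[-1,0,0,0.5,0,0,0],[-1,0,0,0.1,0,0,0],[-1,0,0,0,0,0,0]]'|grep -E "^force"; python3 -m handwheel '[[-1,0,0,0.06,0,0,0],[-1,0,0,0,0,0,0]]'|grep -E "^force"; python3 -m handwheel '[[-1,0,0,0.06,0,0,0],[-1,0,0,0,0,0,0]]'|grep -E "^force";python3 go.py -4 -42 66
```

```text
force: [-0.2, -0.7, 1.5]
force: [-3.5, 2.8, 12.8]
force: [-6.6, 5.1, 24.1]
clock 13.43 tip fix mm [ -4.5 -42.5  65.8] open 0.0003
units tool xyz [-0.02 -0.02 -0.01] turn [-0.01 -0.01  0.01] force [-6.6  5.1 24.1]
```

Shut: tip at z = 65.8 with 24 N on the bar. Next the latch: lift, move to the front of the stud, lower to z ≈ 77.

```bash
python3 -m handwheel '[[-1,0,0,-1,0,0,0],[-1,0,0,-0.6,0,0,0],[-1,0.4,1,0,0,0,0],[-1,0.5,1,0,0,0,0],[-1,0.43,0.8,0,0,0,0]]'|grep -E "^force"; python3 -m handwheel '[[-1,0,0,0.6,0,0,0],[-1,0,0,0.5,0,0,0],[-1,0,0,0,0,0,0]]'|grep -E "^force"; python3 go.py -53 -76 77
python3 - <<'E'
from h import *
import cv2
s=snapshot("side");a=s["color"][150:330,190:370,::-1];cv2.imwrite("pics/s4.png",cv2.resize(a,(594,594),interpolation=cv2.INTER_CUBIC))
E
```

```text
force: [0.1, -0.2, -0.7]
force: [0.1, -0.3, -0.1]
clock 14.43 tip fix mm [-74.7 -75.6  74.1] open 0.0004
units tool xyz [ 0.02 -0.87 -0.12] turn [0.03 0.   0.  ] force [ 0.1 -0.3 -0.1]
```

View pics/s4.png

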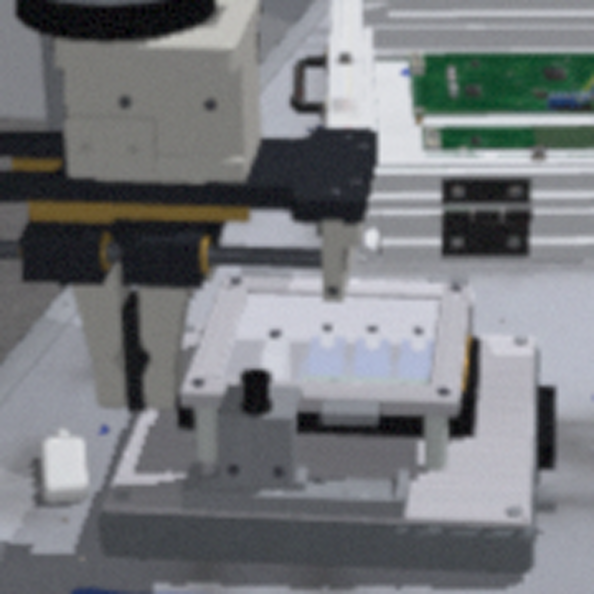

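The gate is level on its posts and the stud at (257,390) is ahead of the finger. Push the latch.

```bash
python3 -m handwheel '[[-1,0.02,-0.4,-0.16,0,0,0],[-1,0,-0.4,0,0,0,0],[-1,0,-0.2,0,0,0,0],[-1,0,-0.2,0,0,0,0],[-1,0,-0.2,0,0,0,0]]'|grep -E "^force"; python3 -m handwheel '[[-1,0,-0.2,0,0,0,0],[-1,0,-0.2,0,0,0,0],[-1,0,-0.1,0,0,0,0],[-1,0,0,0,0,0,0]]'|grep -E "^force"; python3 go.py -20 -76 77.5
```

```text
force: [-2.0, 0.9, 1.9]
force: [-0.4, 0.3, 0.1]
clock 15.6 tip fix mm [-26.4 -76.4  79.6] open 0.0004
units tool xyz [-0.01 -0.26  0.09] turn [-0. -0.  0.] force [-0.4  0.3  0.1]
```

```bash
python3 -m handwheel '[[-1,0,-0.1,0,0,0,0],[-1,0,-0.04,0,0,0,0],[-1,0,0,0,0,0,0]]'|grep -E "^force"; python3 go.py -20 -76 77.5
```

```text
force: [-2.1, 1.1, 1.3]
clock 15.97 tip fix mm [-23.2 -76.4  79.7] open 0.0001
units tool xyz [-0.01 -0.13  0.09] turn [-0.  0.  0.] force [-2.1  1.1  1.3]
```

```bash
for k in 1; do python3 -m handwheel '[[-1,0,-0.06,0,0,0,0],[-1,0,0,0,0,0,0]]'|grep -E "^force"; python3 -m handwheel '[[-1,0,-0.06,0,0,0,0],[-1,0,0,0,0,0,0]]'|grep -E "^force"; python3 -m handwheel '[[-1,0,-0.06,0,0,0,0],[-1,0,0,0,0,0,0]]'|grep -E "^force"; done; python3 go.py -20 -76 77.5
```

```text
force: [-1.8, 0.1, 0.9]
force: [-1.9, 0.0, 0.5]
force: [-4.7, 0.1, 2.3]
clock 16.73 tip fix mm [-19.2 -76.4  79.6] open 0.0003
units tool xyz [-0.01  0.03  0.08] turn [ 0.01  0.   -0.  ] force [-4.7  0.1  2.3]
```

```bash
python3 -m handwheel '[[-1,0,-0.05,0,0,0,0],[-1,0,0,0,0,0,0]]'|grep -E "^force"; python3 -m handwheel '[[-1,0,-0.05,0,0,0,0],[-1,0,0,0,0,0,0]]'|grep -E "^force"; python3 go.py -20 -76 77.5
```

```text
force: [-7.2, -0.0, 4.3]
force: [-9.3, 0.3, 7.3]
clock 17.23 tip fix mm [-18.6 -76.4  79.4] open 0.0003
units tool xyz [-0.02  0.05  0.08] turn [ 0.04  0.   -0.  ] force [-9.3  0.3  7.3]
```

The force climbs while the tip stays put at x ≈ −19, which is the firm stop at the expected place. Back off, rise, and verify.

```bash
python3 -m handwheel '[[-1,0,0.6,0,0,0,0],[-1,0,0.6,0,0,0,0],[-1,0,0,-1,0,0,0],[-1,0,0,-1,0,0,0],[-1,0,0,-1,0,0,0]]'|grep -E "^force"; python3 -m handwheel '[[-1,0,0,-1,0,0,0],[-1,0,0,-1,0,0,0],[-1,1,0.5,-1,0,0,0],[-1,1,0.5,0,0,0,0],[-1,1,0.5,0,0,0,0]]'|grep -E "^force";  python3 -m handwheel '[[-1,1,0.5,0,0,0,0],[-1,1,0.5,0,0,0,0],[-1,1,0.5,0,0,0,0],[-1,0,0,0,0,0,0]]'
python3 - <<'E'
from h import *
import cv2
a=cv2.resize(snapshot("side")["color"][160:340,190:370,::-1],(400,400),interpolation=cv2.INTER_CUBIC)
b=cv2.resize(snapshot("top")["color"][185:345,205:400,::-1][:,:160+0],(400,400),interpolation=cv2.INTER_CUBIC)
cv2.imwrite("pics/end.png",np.hstack([a,b]))
E
```

```text
force: [0.7, 0.9, -0.6]
force: [0.4, 0.5, 0.1]
clock: 18.98
tool_pos: [0.3628, -0.4269, 0.4077]
orientation: [-179.9, -0.0, -97.4]
force: [0.3, 0.7, -1.0]
opening: 0.0005
gripper_force: 0.0
```

View pics/end.png

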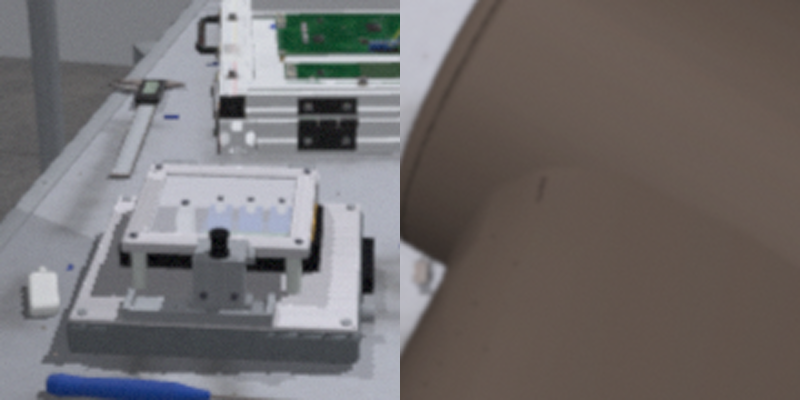

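The side view shows the gate shut, the latch moved along with its stud at crop (219,233), and the tools undisturbed. I check the stud travel against the fit, then hand in.

Run:
```python
from fit import *
sh=v[10:13]/1000
px=lambda st:proj(S,F([[-26+st,-76,88]],v[:3])+sh)[0]
u=(219+.5)/400*180-.5+190
t=np.interp(u,[px(0)[0],px(40)[0]],[0,40]);print("stud travel mm",t)
if 27<t<33.5: print(close_job())
```

```text
stud travel mm 28.94382790212696
the job is handed in; nothing more can be done
None
```

The job is handed in at about 19 s: the board is home against the socket, the gate is pressed shut, and the latch is at its firm stop (about 29 mm of its 30 mm travel by camera). The tools look undisturbed in the last view (the tweezers were out of frame), and the arm is clear.

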